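Fasten the last quarter-turn stud of the lint-filter box

ROBOT

A 6-joint arm with a two-finger parallel gripper is mounted at the origin on a cart in front of the work surface, level with it; the furniture and walls round the work are solid. World frame = base frame: x ahead of the robot, y to its left, z up, the work surface at z = 0. Lengths are in mm, angles in rad, forces in N, time in s.
With the tool pointing down it reaches from about 425 to 950 mm from the base axis. Payload 14.7 kg.
Tool frame: the origin (TCP) lies between the finger pads; the fingertips stand ahead of it and the grasp point (between the pads) lies 11 mm behind it (r.tcp_to_tips is the z of the fingertips in the tool frame, in mm); z points along the fingers, y is the line along which they close (so a half turn about z gives the same grasp; the last joint's range is limited). The gripper opens to 85 mm and grips with 20 to 120 N. Pads are 22 mm wide; open, the fingers measure 114 mm over their backs; the gripper's body (76 mm by 85 mm) begins 54 mm behind the grasp point. The pads swing forward as they close: fully open they stand 13 mm farther back than shut.
Start: joints at [-1.238, 0.48, 1.596, -0, 1.065, -0.047], TCP at [240.993, -603.668, 239.297] pointing down, gripper open.
Joint ranges: [-2.75, 2.75], [-0.82, 2.05], [0.23, 2.67], [-1.56, 4.7], [0.09, 2.69], [-2.92, 2.92]. Speed limits (rad/s): [1.89, 1.89, 2.39, 3.01, 3.01, 3.01].

INTERFACE

Orientations are given as [roll, pitch, yaw] about the fixed x, y, z axes, in that order (R = Rz(yaw) Ry(pitch) Rx(roll)).
In Python, from rig import r gives the robot as it stands.
- The arm moves only by the tool jog_arm, never from a script. Its argument "deltas" is a list of rows, each a list of 7 numbers: the gripper command: -1 is fully open, 1 is shut, values between are in proportion, then the shift along the tool's x, y, z in cm, then the turn, a rotation vector about the tool's x, y, z in degrees. In form: [[gripper, dx, dy, dz, rx, ry, rz], ...]. A call has 1 to 8 rows; each row shifts and turns the commanded pose from where the row before left it, along the tool's axes as they then stand; what a row does not reach is not made up. A row lasts 1/10 s, in which the tool goes at most 50 mm and 8.59 degrees, less where a joint would pass 70% of its speed; a pose out of reach is approached as far as the arm can. A call with a gripper value outside its range is refused whole. The fingers move at their own pace and stop on an object; "newtons" is the grip in N (left out, the last holds). Time passes only in rows, so rows that do not move let the fingers close. It gives the time, the measured TCP pose, the force, the opening and the grip force at its end, in the units of the state.
- r.get_obs(): the state, without advancing time (a new reading comes with each control period).
- r.camera(name): name is "side" or "top"; returns the picture (420x560x3 uint8, red, green, blue); there is no depth.
- r.camera_info(name): a dict with "fovy" (degrees; the focal length in pixels is half the picture's height over the tangent of half this angle, whatever the lens; pixels are square), "cx", "cy" (the principal point, pixels), "view" (4x4, takes a point from world to camera coordinates). Camera axes: x right, y down, z forward; pixel columns grow to the right and rows downward; lengths in mm; the calibration is good to about 2 mm. A picture is of the moment at which its call begins. camera_info takes no time and is no camera call.
- r.close_job(): hands the job in; it is judged then, once.
The state is a dict: "t": time; "q": joint angles; "joint_vel": joint speeds; "joint_torque": joint torques, N m; "ee_pos": TCP position; "orientation": TCP orientation; "ft_force": force on the tool from outside, world axes, zero at the start; "torque": the same for the moment, N m; "width": finger opening in mm; "grip_force": force on a finger pad.
Only numpy, scipy, OpenCV 4.12 (cv2) and the standard library are available. Lean on these libraries where they do the work, as an engineer would, in place of code of your own. Each camera call takes 0.05 s, during which the arm holds its last target. There are 200 camera calls.

TASK

The lint filter has been cleaned and its box stands on the ironing board, but one of the three yellow-winged quarter-turn studs on its cover is still open: its wing points across the box, its head stands proud and a red band shows under it. Fasten that stud: press it down, turn it a quarter turn clockwise (seen from above) until it drops into its catch, and let it go.

Things in the scene. Friction and masses are not known exactly. Their poses are not given: they have to be found in the camera images.
- stud_wing (a point): Centre (half-way up, on the turning axis) of the open stud's yellow wing, the part to grip: an upright bar 38 mm long (this point's own x), 12 mm thick (y), 28 mm high (z, up), a black slot along its top. It moves with the stud. Under it is a round dark head, 44 mm across, its top 14 mm below this point: fingers can come down to just above it; pushing on the head presses the stud too.
- stud_turn (a joint): Turn of the open stud in rad: 0 open (wing across the box), growing clockwise seen from above, hard stop at 1.6. It turns easily (0.02 N m) while pressed in, but is blocked at about 0.1 rad while up. From about 1.2 rad on, the let-go stud springs up into its catch and cannot turn back.
- stud_press (a joint): How far the open stud is pressed down, in m: 0 open (up), 0.0055 or more frees it to turn, 0.008 is the bottom. A spring pushes it up with about 3 N at the top and 6 N at the bottom. Let go in its catch it rests at about 0.003, so a fastened head sits 3 mm lower than an open one.
- filter_box: Blue box with an aluminium cover, 150 (its x) by 330 mm (its y), cover top 55 mm above the ironing board, fixed; origin at the centre of its underside, z up. Three like studs stand on the cover at x = 0, y = -110, 0, +110 mm; two are fastened and rigid (wing along the box), which one is open varies. The open stud's wing top is 100 mm above the ironing board.

How it is judged:
By the outcome, as a careful person would: the job done as asked, in the order asked, and still so for the second after the job is handed in, with the robot touching nothing.
It also fails if it takes over 29 s, if anything falls off the work surface, if the arm or the gripper's body presses on something with over 40 N, if the wrist force passes 120 N, or if a joint passes its speed limit or range.

## Working session

There is one attempt and no reset: what is moved stays moved. The work goes in short steps, Python scripts to look and compute and a tool call to move; the robot and the scene stay as the last step left them, time stands still between calls to the robot, and variables do not carry over. Pictures are saved under pics/ and viewed, at most 10 in all, crops included, and the job is handed in when it is done.

Besides the shell and the picture viewer there is one more tool, called as name(argument=value, ...) on one line, values as JSON. jog_arm: Moves the arm, as the interface text tells. Its arguments: {"type":"object","properties":{"deltas":{"type":"array","items":{"type":"array","items":{"type":"number"}}},"newtons":{"type":"number"}},"required":["deltas"]}

```bash
mkdir -p pics
python3 - <<'E'
from rig import r
import cv2
for n in("top","side"):
    cv2.imwrite(f"pics/{n}0.png",r.camera(n)[:,:,::-1]); print(n,r.camera_info(n))
o=r.get_obs();print(o,r.tcp_to_tips)
E
```

```text
top {'fovy': 48.28843932835824, 'cx': 273.1037310505633, 'cy': 205.36286187267288, 'view': array([[-1.32798291e-02, -9.99471205e-01,  2.96809232e-02,
         2.32715180e+01],
       [-9.96218556e-01,  1.06760440e-02, -8.62241905e-02,
         5.60782166e+02],
       [ 8.58617207e-02, -3.07137289e-02, -9.95833536e-01,
         8.82492750e+02],
       [ 0.00000000e+00,  0.00000000e+00,  0.00000000e+00,
         1.00000000e+00]])}
side {'fovy': 49.23805190829819, 'cx': 278.8330576055101, 'cy': 206.49524658393543, 'view': array([[ 9.99332196e-01,  3.62048142e-02,  4.93694134e-03,
        -5.28413272e+02],
       [ 2.36253600e-02, -5.37136576e-01, -8.43164362e-01,
         7.49871271e+01],
       [-2.78747973e-02,  8.42717931e-01, -5.37633226e-01,
         8.67480231e+02],
       [ 0.00000000e+00,  0.00000000e+00,  0.00000000e+00,
         1.00000000e+00]])}
{'t': 0.1, 'q': array([-1.23761382e+00,  4.80815383e-01,  1.59678961e+00, -2.29780755e-05,
        1.06510032e+00, -4.65893678e-02]), 'joint_vel': array([-0.00041804, -0.00176002,  0.0004132 , -0.00074985, -0.00076101,
       -0.00028814]), 'joint_torque': array([-9.43662708e-04, -9.52259231e+01, -4.31041610e+01, -1.51886989e-04,
        5.22862116e-03,  4.62113675e-06]), 'ee_pos': array([ 240.86441271, -603.34624454,  238.71446582]), 'orientation': array([-3.14048027e+00, -3.17513426e-05,  3.79782995e-01]), 'ft_force': array([-0.27981075,  1.50328009,  0.38609325]), 'torque': array([-0.01551172, -0.00391996,  0.00635124]), 'grip_force': 0.0, 'width': 85.3533047847721} 8.0
```

View pics/top0.png

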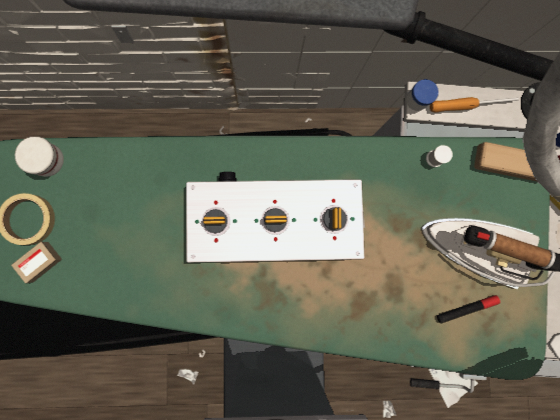

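View pics/side0.png

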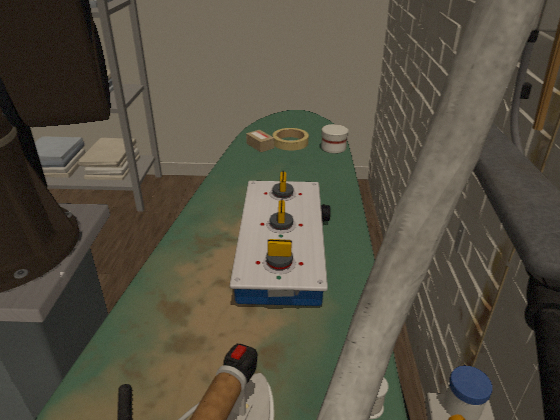

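The top view shows the open stud at about (335,218), the right-hand one, with its wing across the box. In the side view it is the near one, with its wing at about (280,248). The other two studs, at (215,221) and (275,219) in the top view, are fastened along the box.

```bash
cat > h.py <<'E'
import numpy as np,cv2
from rig import r
def ray(n,uv,z):
    i=r.camera_info(n);V=i["view"];f=210/np.tan(np.radians(i["fovy"]/2))
    R=V[:3,:3];c=-R.T@V[:3,3];d=R.T@np.array([(uv[0]-i["cx"])/f,(uv[1]-i["cy"])/f,1])
    return c+d*(z-c[2])/d[2]
def proj(n,p):
    i=r.camera_info(n);V=i["view"];f=210/np.tan(np.radians(i["fovy"]/2));q=V[:3,:3]@p+V[:3,3]
    return i["cx"]+f*q[0]/q[2],i["cy"]+f*q[1]/q[2]
def yellow(im):
    h=cv2.cvtColor(im,cv2.COLOR_RGB2HSV);return cv2.inRange(h,(12,140,60),(35,255,255))
E
python3 - <<'E'
from h import *
im=cv2.imread("pics/top0.png")[:,:,::-1].copy()
m=yellow(im);m[:170]=0;m[265:]=0;m[:,:185]=0;m[:,365:]=0
m=cv2.morphologyEx(m,cv2.MORPH_CLOSE,np.ones((5,5)))
n,l,s,c=cv2.connectedComponentsWithStats(m)
for k in range(1,n):
    if s[k,4]<20: continue
    print("top",s[k],c[k],ray("top",c[k],98),cv2.minAreaRect(np.argwhere(l==k)[:,::-1].astype(np.float32)))
w=cv2.inRange(im,(150,150,150),(255,255,255));w[:175]=0;w[268:]=0;w[:,:180]=0;w[:,370:]=0
p=np.argwhere(cv2.morphologyEx(w,cv2.MORPH_OPEN,np.ones((5,5))))[:,::-1].astype(np.float32)
b=cv2.boxPoints(cv2.minAreaRect(p));q=np.array([ray("top",x,55) for x in b]);print(q,q.mean(0))
im=cv2.imread("pics/side0.png")[:,:,::-1].copy()
m=yellow(im);m[:165]=0;m[270:]=0;m[:,:260]=0;m[:,300:]=0
n,l,s,c=cv2.connectedComponentsWithStats(m)
for k in range(1,n):
    if s[k,4]<20: continue
    x,y,ww,h,a=s[k];print("side",s[k],c[k],ray("side",c[k],86))
cv2.imwrite("pics/crop.png",cv2.hconcat([cv2.resize(cv2.imread("pics/top0.png")[190:250,305:365],None,fx=6,fy=6,interpolation=2),cv2.resize(cv2.imread("pics/side0.png")[230:290,250:310],None,fx=6,fy=6,interpolation=2)]))
E
```

```text
top [333 208   8  21 163] [336.47239264 217.81595092] [531.18857151 -93.64830321  98.        ] ((336.5, 218.0), (20.0, 7.0), 90.0)
top [203 217  22   7 147] [213.71428571 220.02040816] [529.79829404 123.9940691   98.        ] ((213.5, 220.0), (6.0, 21.0), 90.0)
top [265 216  22   7 145] [275.14482759 218.9862069 ] [530.36887423  15.52931235  98.        ] ((275.5, 219.0), (21.0, 6.0), 0.0)
[[ 604.33638165  179.73522539   55.        ]
 [ 606.08533064 -151.75126465   55.        ]
 [ 456.24843092 -149.4175659    55.        ]
 [ 456.24983304  177.24901703   55.        ]] [530.72999406  13.95385296  55.        ]
side [280 172   6  20 117] [282.47008547 181.54700855] [531.20302315 119.94991157  86.        ]
side [278 200   7  24 144] [281.1875     211.72916667] [532.14676681  10.67607078  86.        ]
side [268 239  24  18 380] [279.24210526 247.77894737] [532.39449991 -93.9420857   86.        ]
```

View pics/crop.png

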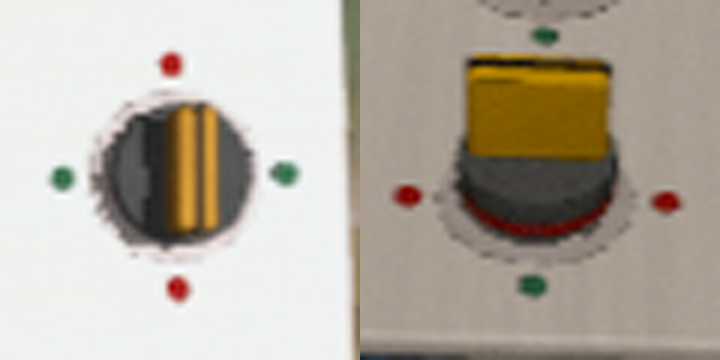

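The crop puts the wing slot at (338.5,218) in the top view and shows the red band under the head in the side view. The stud is therefore at about (531,-96) with the wing along world x. Next I'll locate the grey tube so the path clears it.

Run:
```python
from h import *
print(ray("top",(338.4,218),100))
for uv in [(360,400),(395,290),(430,200),(470,100),(505,10)]:
    best=[]
    for z in range(100,1000,10):
        p=ray("side",uv,z);i=r.camera_info("side");
        if (i["view"][:3,:3]@p+i["view"][:3,3])[2]<50: continue
        u,v=proj("top",p)
        if 530<u<560 and -20<v<230: best.append((p.round(),round(u),round(v)))
    print(uv,best[:1],best[-1:])
```

```text
[530.70613605 -96.74302812 100.        ]
(360, 400) [(array([ 615., -419.,  170.]), 537, 163)] [(array([ 611., -433.,  190.]), 553, 163)]
(395, 290) [(array([ 644., -363.,  250.]), 531, 134)] [(array([ 638., -385.,  270.]), 554, 135)]
(430, 200) [(array([ 667., -339.,  330.]), 547, 103)] [(array([ 667., -339.,  330.]), 547, 103)]
(470, 100) [(array([ 700., -289.,  400.]), 540, 58)] [(array([ 700., -289.,  400.]), 540, 58)]
(505, 10) [] []
```

jog_arm(deltas=[[-1,2.8,-2.2,0,0,0,0],[-1,2.8,-2.2,0,0,0,0],[-1,2.8,-2.2,0,0,0,0],[-1,2.8,-2.2,0,0,0,0],[-1,2.8,-2.2,0,0,0,0],[-1,2.8,-2.2,0,0,0,0],[-1,2.8,-2.2,0,0,0,0],[-1,2.8,-2.2,0,0,0,0]])

```text
t: 0.9
ee_pos: [384.2, -355.8, 239.1]
orientation: [-3.141, 0.0, 0.38]
ft_force: [-0.1, 0.1, 0.3]
width: 85.1
grip_force: 0.0
```

jog_arm(deltas=[[-1,2.8,-2.2,0,0,0,-8],[-1,2.8,-2.2,0,0,0,-8],[-1,2.8,-2.2,0,0,0,-8],[-1,2.8,-2.2,0,0,0,-8],[-1,0,0,0,0,0,-8],[-1,0,0,0,0,0,-8],[-1,0,0,0,0,0,-8],[-1,0,0,0,0,0,-8]])

```text
t: 1.7
ee_pos: [427.3, -223.1, 239.1]
orientation: [-3.141, -0.0, 1.503]
ft_force: [-0.0, -0.4, -1.9]
width: 85.5
grip_force: 0.0
```

jog_arm(deltas=[[-1,0,0,0,0,0,-8],[-1,0,0,0,0,0,-8],[-1,0,0,0,0,0,-8],[-1,0,0,0,0,0,-8],[-1,0,0,0,0,0,-8],[-1,0,0,0,0,0,-8],[-1,0,0,0,0,0,-8],[-1,0,0,0,0,0,-8]])

```text
t: 2.5
ee_pos: [427.3, -223.3, 239.1]
orientation: [-3.142, -0.001, 2.62]
ft_force: [-0.2, 0.4, -0.3]
width: 85.5
grip_force: 0.0
```

jog_arm(deltas=[[-1,0,0,0,0,0,-7.5],[-1,0,0,0,0,0,-7.5],[-1,0,0,0,0,0,-7.5],[-1,0,0,0,0,0,-7.5],[-1,-2.6,3.2,0,0,0,0],[-1,-2.6,3.2,0,0,0,0],[-1,-2.6,3.2,0,0,0,0],[-1,-2.55,3.05,0,0,0,0]])

```text
t: 3.3
ee_pos: [532.2, -95.9, 239.2]
orientation: [3.142, -0.0, 3.137]
ft_force: [1.4, -0.8, -0.1]
width: 85.1
grip_force: 0.0
```

jog_arm(deltas=[[-1,0,0,3,0,0,0],[-1,0,0,3,0,0,0],[-1,0,0,3,0,0,0],[-1,0,0,1,0,0,0],[-1,0,0,0,0,0,0]])

```text
t: 3.8
ee_pos: [530.6, -97.2, 138.2]
orientation: [3.141, -0.003, 3.137]
ft_force: [-0.0, -0.5, 1.1]
width: 85.4
grip_force: 0.0
```

Run:
```python
from h import *
s=r.camera("side");t=r.camera("top")
o=r.get_obs();print(o["ee_pos"],o["orientation"],o["q"])
cv2.imwrite("pics/c2.png",cv2.hconcat([cv2.resize(x[:,:,::-1],None,fx=4,fy=4,interpolation=2) for x in (t[170:260,290:385],s[180:270,230:325])]))
```

```text
[531.98287106 -97.55662676 140.18127738] [-3.14142677e+00  7.04785946e-04  3.13726431e+00] [-2.37420643e-01  4.55905166e-01  1.94282693e+00  2.06325416e-06
  7.42136512e-01 -1.80389008e+00]
```

View pics/c2.png

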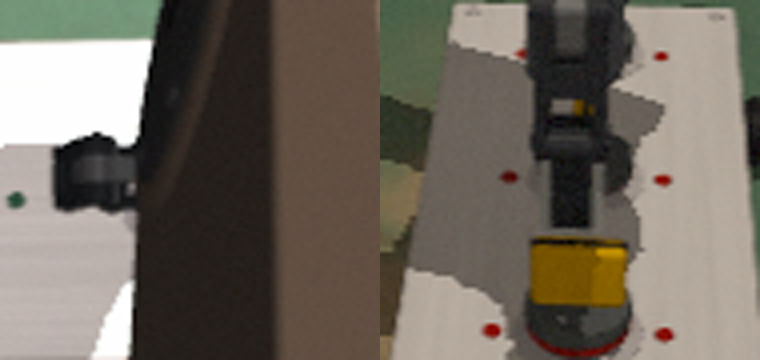

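The fingers straddle the wing: it is at (579,270) in the crop, with the fingers in line behind it. Next I descend and grip.

jog_arm(deltas=[[-1,0,0,2,0,0,0],[-1,0,0,2,0,0,0],[-1,0,0,1.5,0,0,0],[-1,0,0,0,0,0,0],[1,0,0,0,0,0,0],[1,0,0,0,0,0,0],[1,0,0,0,0,0,0],[1,0,0,0,0,0,0]], newtons=30)

```text
t: 4.7
ee_pos: [531.9, -97.4, 85.0]
orientation: [-3.141, 0.001, 3.137]
ft_force: [-0.6, 0.6, -1.3]
width: 28.0
grip_force: 0.0
```

jog_arm(deltas=[[1,0,0,0,0,0,0],[1,0,0,0,0,0,0],[1,0,0,0,0,0,0],[1,0,0,0,0,0,0],[1,0,0,0,0,0,0]])

```text
t: 5.2
ee_pos: [531.5, -95.2, 84.4]
orientation: [3.139, -0.0, 3.137]
ft_force: [4.3, 27.3, 2.7]
width: 11.9
grip_force: 29.2
```

jog_arm(deltas=[[1,0,0.15,0,0,0,0],[1,0,0,0,0,0,0],[1,0,0,0,0,0,0]])

```text
t: 5.5
ee_pos: [531.6, -94.7, 84.5]
orientation: [3.14, 0.0, 3.137]
ft_force: [2.6, 15.0, 3.4]
width: 11.3
grip_force: 29.6
```

jog_arm(deltas=[[1,0,0.18,0,0,0,0],[1,0,0,0,0,0,0],[1,0,0,0.3,0,0,0],[1,0,0,0.3,0,0,0],[1,0,0,0.2,0,0,0],[1,0,0,0,0,0,0],[1,0,0,0,0,0,0]], newtons=45)

```text
t: 6.2
ee_pos: [531.7, -94.1, 76.9]
orientation: [-3.142, 0.001, 3.137]
ft_force: [-4.7, -0.1, 20.5]
width: 11.0
grip_force: 53.1
```

jog_arm(deltas=[[1,0,0,-0.05,0,0,4],[1,0,0,0,0,0,6],[1,0,0,0,0,0,6],[1,0,0,0,0,0,6],[1,0,0,0,0,0,6],[1,0,0,0,0,0,6],[1,0,0,0,0,0,6],[1,0,0,0,0,0,6]])

```text
t: 7.0
ee_pos: [531.6, -94.2, 77.0]
orientation: [3.141, 0.0, 2.33]
ft_force: [-2.3, -2.8, 12.7]
width: 11.3
grip_force: 51.9
```

jog_arm(deltas=[[1,0,0,0,0,0,6],[1,0,0,0,0,0,6],[1,0,0,0,0,0,6],[1,0,0,0,0,0,6],[1,0,0,0,0,0,6],[1,0,0,0,0,0,6],[1,0,0,0,0,0,6],[1,0,0,0,0,0,2]])

```text
t: 7.8
ee_pos: [531.5, -94.2, 77.0]
orientation: [3.142, 0.0, 1.562]
ft_force: [-3.0, -2.5, 12.6]
width: 11.3
grip_force: 52.0
```

jog_arm(deltas=[[1,0,0,0,0,0,0],[1,0,0,0,0,0,0]])

```text
t: 8.0
ee_pos: [531.5, -94.2, 77.0]
orientation: [3.141, 0.0, 1.566]
ft_force: [-3.4, -2.5, 12.9]
width: 11.2
grip_force: 52.0
```

Run:
```python
from h import *
s=r.camera("side");o=r.get_obs();print(o["ee_pos"],o["orientation"],o["ft_force"],o["torque"])
cv2.imwrite("pics/c3.png",cv2.resize(s[170:290,220:340,::-1],None,fx=4,fy=4,interpolation=2))
```

```text
[531.49358726 -94.16720193  76.99680783] [3.14148745e+00 7.11489502e-05 1.56646959e+00] [-3.96475791 -2.98741006 11.69235215] [-0.38305814  0.67052405 -0.03031644]
```

View pics/c3.png

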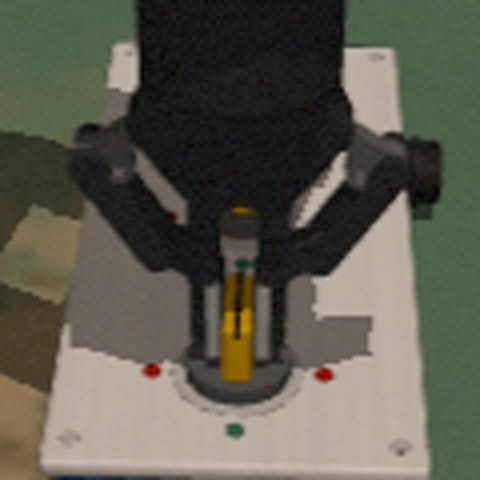

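The wing at (237,340) in the crop now lies along the box, and the head is pressed in with no red band showing. I'll ease up, open and retreat.

jog_arm(deltas=[[1,0,0,-0.2,0,0,0],[1,0,0,-0.2,0,0,0],[1,0,0,0,0,0,0],[-1,0,0,0,0,0,0],[-1,0,0,0,0,0,0],[-1,0,0,0,0,0,0],[-1,0,0,0,0,0,0],[-1,0,0,0,0,0,0]])

```text
t: 8.85
ee_pos: [531.5, -94.0, 80.7]
orientation: [-3.142, -0.0, 1.567]
ft_force: [0.3, -0.0, -0.3]
width: 82.1
grip_force: 0.0
```

jog_arm(deltas=[[-1,0,0,0,0,0,0],[-1,0,0,-1,0,0,0],[-1,0,0,-2,0,0,0],[-1,0,0,-4,0,0,0],[-1,0,0,-4,0,0,0],[-1,0,0,-3,0,0,0],[-1,0,0,0,0,0,0],[-1,0,0,0,0,0,0]])

```text
t: 9.65
ee_pos: [531.8, -94.1, 221.9]
orientation: [3.14, 0.0, 1.567]
ft_force: [0.3, -0.1, -0.6]
width: 85.4
grip_force: 0.0
```

Run:
```python
from h import *
s=r.camera("side");o=r.get_obs();print(o["t"],o["ee_pos"],o["ft_force"],o["width"])
cv2.imwrite("pics/c4.png",cv2.resize(s[170:290,220:340,::-1],None,fx=4,fy=4,interpolation=2))
```

```text
9.7 [531.19280224 -93.98495421 220.86278677] [-0.06380766  0.48994695 -0.70274511] 85.49443234073615
```

View pics/c4.png

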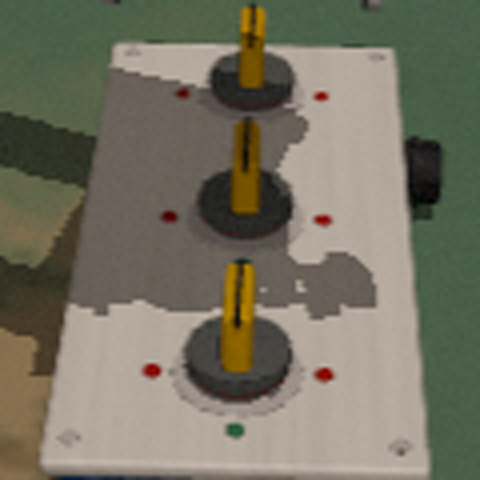

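The wing at (238,315) lies along the box like the other two. A faint reddish edge shows near (280,390), so I'll compare it numerically with the first picture and with a fastened stud.

Run:
```python
from h import *
s=r.camera("side")[:,:,::-1];a=cv2.imread("pics/side0.png")
def red(im,x0,x1,y0,y1):
    c=im[y0:y1,x0:x1].astype(int);return int(((c[...,2]>c[...,1]+40)&(c[...,2]>c[...,0]+40)&(c[...,1]<60)).sum())
print("band before/after",red(a,265,295,255,275),red(s,265,295,255,275),"middle stud",red(s,268,294,218,234))
# wing bottom row at the axis column and head lower edge: before/after
for im in (a,s):
    m=yellow(im[:,:,::-1].copy());ys=np.where(m[230:280,279])[0]+230;g=im[255:280,279].mean(1).round();print(ys.min(),ys.max(),g)
m=yellow(s.copy()[:,:,::-1].copy());ys=np.where(m[195:230,281])[0]+195
print(ys.min(),ys.max())
# expected rows of the near wing bottom / near wing top corner for press 0, 3, 8 mm
for pz in (0,3,8): print(pz,proj("side",np.array([531.5,-95-19,72-pz])),proj("side",np.array([531.5,-15+10,72-pz])))
```

```text
band before/after 36 0 middle stud 0
239 256 [ 72.  55.  67.  62.  62.  62.  63.  64.  63.  46.  46.  41.  39.  44.
  34.  73. 135. 136. 141. 146. 136.  60.  63.  56. 107.]
236 262 [ 79.  81.  79.  79.  78.  77.  78.  77.  65.  69.  61.  51.  50.  45.
  42.  82. 148. 148. 150. 157. 148.  65.  67.  67. 114.]
213 223
0 (np.float64(278.1690880339649), np.float64(262.7164743698473)) (np.float64(280.47785202630496), np.float64(223.20330092123592))
3 (np.float64(278.1611428394127), np.float64(264.2015801264035)) (np.float64(280.4662167198372), np.float64(224.59882133857315))
8 (np.float64(278.1479797127218), np.float64(266.66201518492363)) (np.float64(280.4469270026616), np.float64(226.91239977655687))
```

```bash
python3 -c "
from rig import r
print(r.close_job())"
```

```text
the job is handed in; nothing more can be done
None
```

The open stud was pressed down, turned a quarter turn clockwise and let go; its wing now lies along the box and the red band no longer shows, and I handed the job in at about 10 s with the gripper open and clear (no verdict came back).

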